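# Sort two stray parts, then tip the parts tote and hold it

## Robot

A 7-joint arm with a two-finger parallel gripper is mounted at the origin on the work surface. World frame = base frame: x ahead of the robot, y to its left, z up, the work surface at z = 0. Lengths are in m, angles in rad, forces in N, time in s.
With the tool pointing down it reaches from about 0.35 to 0.9 m from the base axis. Payload 8.1 kg.
Tool frame: the origin (TCP) lies at the centre of the arm's flange, where the gripper is bolted on; the fingertips stand 178 mm ahead of it and the grasp point (between the pads) lies 159 mm ahead of it; x points along the fingers, z is the direction in which the jaws open and shut, and the axes are right-handed (so a half turn about x gives the same grasp; the last joint's range is limited). The gripper opens to 92 mm and grips with 3 to 60 N. Pads are 19 mm wide; open, the fingers measure 130 mm over their backs; the gripper's body (75 mm by 190 mm) begins 47 mm behind the grasp point.
Start: joints at [-1.395, 0.434, 0.025, 1.573, -0.012, 1.134, -0.075], TCP at [0.172, 0.601, 0.405] pointing down, gripper open.
Joint ranges: [-2.62, 2.62], [-0.44, 2.09], [-1.27, 1.32], [0.08, 2.57], [-1.32, 4.46], [0.12, 2], [-2.74, 2.74]. Speed limits (rad/s): [2.22, 2.22, 3.01, 3.01, 3.14, 3.14, 3.14].

## Interface

Orientations are given as a rotation vector (axis times angle).
In Python, from cell import arm, get_image, search_frame, pinpoint gives the robot as it stands.
- The arm moves only by the tool arm_command, never from a script. Its argument "motion" is a list of rows, each a list of 7 numbers: the finger opening in mm, from 0 to 91.8, then the shift along the tool's x, y, z in mm, then the turn, a rotation vector about the tool's x, y, z in degrees. In form: [[fingers, x, y, z, ax, ay, az], ...]. A call has 1 to 5 rows; each row shifts and turns the commanded pose from where the row before left it, along the tool's axes as they then stand; what a row does not reach is not made up. A row lasts 1/8 s, in which the tool goes at most 62.5 mm and 10.7 degrees, less where a joint would pass 70% of its speed; a pose out of reach is approached as far as the arm can. A call with a gripper value outside its range is refused whole. The fingers move at their own pace and stop on an object; "newtons" is the grip in N (left out, the last holds). Time passes only in rows, so rows that do not move let the fingers close. It gives the time, the measured TCP pose, the force and the opening at its end, in the units of the state.
- arm.observe(): the state, without advancing time (a new reading comes with each control period).
- get_image(name): name is "scene" or "top"; returns a dict with "frame" (420x560x3 uint8, red, green, blue), "range_z" (420x560 float32, m along the optical axis (not along the pixel's ray), 0 where there is no reading), "K" (3x3 intrinsics, pixels), "origin" and "rotation" of the camera in the world. Camera axes: x right, y down, z forward; pixel columns grow to the right and rows downward; lengths in m; the calibration is good to about 2 mm. A picture is of the moment at which its call begins.
- arm.sign_off(): hands the job in, once; it reports no verdict.
Trained networks look in the newest picture that a camera, given by its name, has taken for a name from the list of things; names that differ only in an ending like _2 or _b are one class to them, and where a whole thing is asked for, a point or a joint stands for the part that bears it (a point fixed in the world has none). Each returns a list of dicts, best first, with "p" (0 to 1); they miss things now and then, are a little off and sometimes report something else, mostly with a low value. They report only what shows in the picture. A call takes as long as a camera call.
- search_frame(camera, target): "point" ([x, y, z] in m, in world coordinates, good to about 4 mm: the middle of the surface that is visible of it).
- pinpoint(camera, target): "point" ([x, y, z] in m, in world coordinates, good to about 4 mm: a listed point, or the origin of a listed thing).
The state is a dict: "clock": time; "joints": joint angles; "dq": joint speeds; "joint_efforts": joint torques, N m; "position": TCP position; "ee_rot": TCP orientation; "force": force on the tool from outside, world axes, zero at the start; "ft_torque": the same for the moment, N m; "width": opening from 0.0 (shut) to 1.0 (fully open).
Only numpy, scipy, OpenCV 4.12 (cv2) and the standard library are available. Lean on these libraries where they do the work, as an engineer would, in place of code of your own. Each camera call takes 0.05 s, during which the arm holds its last target. There are 200 camera calls.

## Task

Clear the dark inspection pad: put the stray brass bushing into the blue tote with the other bushings and the stray white cap into the grey tray with the other caps. Then raise the corner of the tote that has the black knob, so that it tips up about 30 degrees on the edge under its yellow corner, which stays on the bench, until all four bushings have slid together into the yellow corner, and finish while still holding it tilted and still, without letting go. Leave the other things on the bench where they are.

Things in the scene. Friction and masses are not known exactly. Their poses are not given: they have to be found in the camera images.
- tote: Loose blue tote, 150 mm square, 40 mm high, open on top, walls 4, floor 5 mm thick, 0.45 kg. Origin: centre of its underside, z up. Its x axis runs along its DIAGONAL: the corner at x = -106 mm carries a black ball knob; the corner at +x is cut off by a yellow wall 48 mm wide, across x, outer face at x = +82 mm. Other corners at y = +-106 mm. Brass slides on its floor from about 15 degrees, along its walls from 25.
- knob (a point): Centre of the tote's black ball knob, 26 mm in diameter, at x = -132 mm, z = +60 mm in the tote's frame, 26 mm outside the tote's corner on a thin stem from below; free to be pinched from above. It can swivel between the fingers. Lifting it takes about 3 N.
- tip_edge (a point): Middle of the lower outer edge of the yellow wall (tote frame x = +82, y = 0, z = 0): the 48 mm wide edge on which the tote tips, along the tote's y axis. It rests on the bench.
- corner (a point): Point inside the tote at the foot of the yellow wall (tote frame x = +78, y = 0, 9 mm above the inner floor): where the brass parts must gather.
- tote_middle (a point): Point over the middle of the tote's inner floor (9 mm above it); tote frame x = 0, y = 0, z = 14 mm. At the start the brass parts in the tote stand at tote x below +5 mm, so the floor between there and the yellow wall is free.
- bushing1_center (a point): Centre of a brass bushing already in the tote: cylinder, diameter 22 mm, 18 mm high, standing upright, 40 g, smooth.
- bushing2_center (a point): Centre of a brass bushing already in the tote: cylinder, diameter 22 mm, 18 mm high, standing upright, 40 g, smooth.
- bushing3_center (a point): Centre of a brass bushing already in the tote: cylinder, diameter 22 mm, 18 mm high, standing upright, 40 g, smooth.
- stray_bushing_center (a point): Centre of the stray brass bushing on the dark pad (the same part as those in the tote): diameter 22 mm, 18 mm high, upright, 40 g, smooth (friction about 0.2).
- stray_bushing: The stray bushing's origin, at the centre of its underside.
- bushing1: Its origin: centre of its underside.
- bushing2: Its origin: centre of its underside.
- bushing3: Its origin: centre of its underside.
- stray_cap_center (a point): Centre of the stray white plastic cap on the dark pad: square block 22 x 22 mm, 16 mm high, sides along its x and y axes, 15 g.
- stray_cap: The stray cap's origin, at the centre of its underside.
- pad: Fixed dark inspection pad on which the two strays stand, 170 x 130 mm, 4 mm thick; origin under its centre, z up.
- tray: Fixed open grey tray for the white caps, outside 130 mm (its x) x 110 mm (its y) x 25 mm high, walls 3 mm, floor 3 mm thick; origin under its centre, z up. Two white caps already stand in its +x half (tray x from +25 to +57 mm); the half at -x is free.
- micrometer: Bystander, to be left where it is: digital micrometer lying flat, dark bow with a steel barrel, about 55 x 140 mm, 20 mm high.
- blister: Bystander, to be left where it is: clear moulded plastic blister sheet, 90 x 140 mm, 9 mm high.
- bottle: Bystander, to be left where it is: clear bottle with a red cap, diameter 56 mm, 130 mm tall.
- screwdriver: Bystander, to be left where it is: screwdriver lying flat, 150 mm long along its x.
- tweezers: Bystander, to be left where it is: steel tweezers lying flat, 120 mm long along their x, 8 mm high.

How it is judged:
By the outcome, as a careful person would: the job done as asked, in the order asked, and still so for the second after the job is handed in, while the arm keeps its last pose, push and grip.
It also fails if it takes over 58 s, if anything falls off the work surface, if the arm or the gripper's body presses on something with over 40 N, if the wrist force passes 120 N, or if a joint passes its speed limit or range.

## Working session

There is one attempt and no reset: what is moved stays moved. The work goes in short steps, Python scripts to look and compute and a tool call to move; the robot and the scene stay as the last step left them, time stands still between calls to the robot, and variables do not carry over. Pictures are saved under pics/ and viewed, about 8 in all and at most 12, crops included, and the job is handed in when it is done.

Besides the shell and the picture viewer there is one more tool, called after ">>>" as name(argument=value, ...), one argument or row to a line, values as JSON. arm_command: Moves the arm, as the interface text tells. Its arguments: {"type":"object","properties":{"motion":{"type":"array"},"newtons":{"type":"number"}},"required":["motion"]}

```bash
ls; mkdir -p pics; cat > h.py <<'E'
import numpy as np, cv2
from scipy.spatial.transform import Rotation as R
from cell import arm, get_image, search_frame, pinpoint
def save(cam,fn):
    g=get_image(cam); cv2.imwrite('pics/'+fn,cv2.cvtColor(g['frame'],cv2.COLOR_RGB2BGR)); return g
def proj(g,p):
    q=np.array(g['rotation']).T@(np.array(p)-g['origin']); u=np.array(g['K'])@q; return (u[:2]/u[2]).round(0)
E
python3 - <<'E'
from h import *
s=arm.observe(); print(s)
gs={c:save(c,c+'0.png') for c in('top','scene')}
np.set_printoptions(precision=4,suppress=True)
for n in ['tote','knob','tip_edge','corner','tote_middle','bushing1_center','stray_bushing_center','stray_cap_center','pad','tray','bottle','micrometer','blister','screwdriver','tweezers']:
    for c in gs:
        for d in pinpoint(c,n)[:4]:
            if d['p']>.2: print(n,c,round(d['p'],2),np.array(d['point']),proj(gs[c],d['point']))
print(arm.observe()['clock'])
E
```

```text
pics
{'clock': 0.0, 'joints': array([-1.39462289,  0.43521625,  0.02496548,  1.57408865, -0.01158059,
        1.13402993, -0.07509354]), 'dq': array([-7.62511935e-04, -1.18862822e-03, -4.08452298e-05,  1.93444263e-04,
       -7.28160134e-04,  4.57000401e-04, -1.18292022e-03]), 'joint_efforts': array([-8.06967564e-04, -6.67848372e+01,  9.84501690e-01, -3.14465368e+01,
       -6.04910916e-02,  4.26161487e-02,  1.55110242e-04]), 'position': array([0.17195093, 0.60063492, 0.40395214]), 'ee_rot': array([-1.00246314,  1.32949772,  1.00066   ]), 'force': array([0.27618719, 0.1825134 , 0.51309427]), 'ft_torque': array([ 0.00850406,  0.00449034, -0.013311  ]), 'width': 0.9997338568746063}Traceback (most recent call last):
  File "<stdin>", line 8, in <module>
  File "h.py", line 7, in proj
    q=np.array(g['rotation']).T@(np.array(p)-g['origin']); u=np.array(g['K'])@q; return (u[:2]/u[2]).round(0)
                                                             ~~~~~~~~~~~~~~~~^~
ValueError: matmul: Input operand 1 does not have enough dimensions (has 0, gufunc core with signature (n?,k),(k,m?)->(n?,m?) requires 1)
```

```bash
sed -i "s/np.array(g\['rotation'\]).T@/R.from_rotvec(g['rotation']).inv().apply/; s/apply(np.array(p)-g\['origin'\])/apply(np.array(p)-g['origin'])/" h.py
python3 - <<'E'
from h import *
gs={c:save(c,c+'1.png') for c in('top','scene')}
np.set_printoptions(precision=4,suppress=True)
for c in gs: print(c,gs[c]['rotation'],gs[c]['origin'])
for n in ['tote','knob','tip_edge','corner','tote_middle','bushing1_center','stray_bushing_center','stray_cap_center','stray_cap','pad','tray','bottle','micrometer','blister','screwdriver','tweezers']:
    for c in gs:
        for d in pinpoint(c,n)[:4]:
            if d['p']>.2: print(n,c,round(d['p'],2),np.array(d['point']),proj(gs[c],d['point']))
s=arm.observe();print(s['clock'],R.from_rotvec(s['ee_rot']).as_matrix())
E
```

```text
top [-2.2137  2.1569 -0.0878] [ 0.4396 -0.0121  1.5495]
scene [-2.3342 -0.6782  0.2678] [ 0.9641 -0.6782  0.9662]
tote top 0.88 [0.5837 0.0096 0.0015] [273. 195.]
tote scene 0.7 [ 0.5805  0.011  -0.0004] [300. 225.]
tote scene 0.33 [ 0.5059 -0.2703  0.0006] [214. 288.]
tote scene 0.29 [ 0.6576 -0.0081  0.014 ] [322. 238.]
knob top 0.74 [0.4505 0.0302 0.056 ] [265. 234.]
knob scene 0.76 [0.4512 0.0275 0.0649] [263. 186.]
tip_edge top 0.67 [ 0.6622 -0.0002  0.0012] [276. 173.]
tip_edge scene 0.97 [ 0.6606 -0.0053  0.0023] [323. 241.]
tip_edge scene 0.55 [ 0.2921 -0.4293  0.0008] [103. 295.]
corner top 0.92 [ 0.6551 -0.0025  0.0105] [277. 174.]
corner scene 0.73 [ 0.6563 -0.0079  0.0149] [321. 238.]
corner scene 0.22 [ 0.5706 -0.0169  0.0143] [291. 226.]
tote_middle top 0.77 [0.5829 0.0069 0.0158] [274. 195.]
tote_middle scene 0.74 [0.5168 0.2852 0.0151] [328. 154.]
tote_middle scene 0.68 [0.581  0.0057 0.0163] [299. 222.]
tote_middle scene 0.47 [0.5198 0.2818 0.0011] [328. 159.]
bushing1_center top 0.53 [0.5285 0.0222 0.0101] [269. 211.]
bushing1_center top 0.51 [0.4504 0.2765 0.005 ] 
[... 1044 characters left out ...]
ttle top 0.88 [ 0.7204  0.3137 -0.0018] [187. 154.]
bottle scene 0.81 [0.7219 0.3145 0.0025] [393. 177.]
bottle scene 0.65 [ 0.2996  0.4482 -0.0033] [295. 109.]
micrometer top 0.81 [ 0.7567 -0.1934 -0.0033] [332. 148.]
micrometer scene 0.76 [ 0.7554 -0.1918 -0.0015] [319. 313.]
blister top 0.57 [0.7885 0.1373 0.0023] [238. 136.]
blister scene 0.9 [0.7942 0.1371 0.0054] [392. 225.]
screwdriver top 0.56 [0.3029 0.4538 0.0015] [140. 274.]
screwdriver scene 0.67 [ 0.3011  0.4479 -0.0008] [295. 109.]
tweezers top 0.55 [ 0.2918 -0.4292 -0.0015] [399. 284.]
tweezers scene 0.7 [ 0.2957 -0.4305  0.0009] [103. 296.]
1.85 [[-0.     -0.9614  0.2753]
 [ 0.      0.2753  0.9614]
 [-1.      0.      0.    ]]
```

View pics/top0.png

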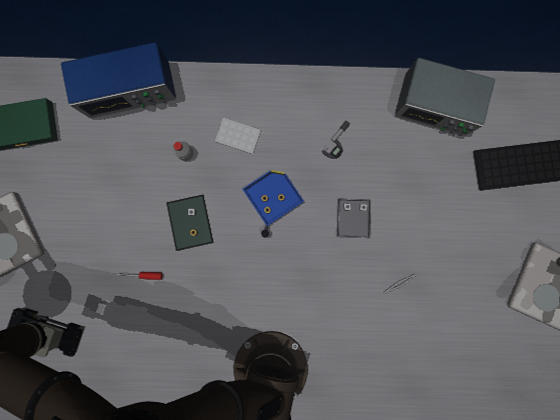

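View pics/scene1.png

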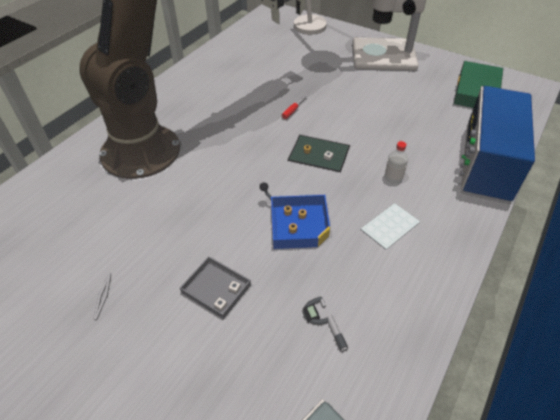

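```bash
cat >> h.py <<'E'
def plan(grasp, jaw_deg, n):
    """rows to bring grasp point to world position, tool down, jaw axis at jaw_deg; turn in row 1..n evenly"""
    s=arm.observe(); M0=R.from_rotvec(s['ee_rot']); p=np.array(s['position'])
    a=np.radians(jaw_deg); z=np.array([np.cos(a),np.sin(a),0]); x=np.array([0,0,-1.]); 
    M1=R.from_matrix(np.array([x,np.cross(z,x),z]).T)
    t=np.array(grasp)+[0,0,.159]; w=(M0.inv()*M1).as_rotvec()
    print('t',s['clock'],'pos',p.round(4),'width',round(s['width']*91.8,1),'F',np.round(s['force'],1))
    for i in range(n):
        Mi=M0*R.from_rotvec(w*i/n); print(np.r_[Mi.inv().apply((t-p)/n)*1000,np.degrees(w/n)].round(1))
E
python3 - <<'E'
from h import *
g={'frame':cv2.cvtColor(cv2.imread('pics/top0.png'),cv2.COLOR_BGR2RGB)}
f=g['frame'][203:221,182:200]; gray=cv2.resize(f.min(2),None,fx=8,fy=8,interpolation=cv2.INTER_CUBIC)
m=(gray>120).astype('uint8'); c=max(cv2.findContours(m,0,2)[0],key=cv2.contourArea); print('cap',cv2.minAreaRect(c))
big=np.hstack([cv2.resize(cv2.imread(f'pics/{a}.png')[r:r+50,q:q+50],(400,400),interpolation=cv2.INTER_CUBIC) for a,r,q in(('top0',195,167),('scene1',125,300))])
cv2.imwrite('pics/cap.png',big)
plan([.4507,.274,.10],81.1,10)
E
```

```text
cap ((74.0, 71.5), (47.0, 48.0), 90.0)
t 1.85 pos [0.172  0.6009 0.4048] width 92.0 F [ 1.1 -0.3 -1.2]
[ 14.6 -35.8 -23.8  -0.7   0.   -0. ]
[ 14.6 -35.5 -24.2  -0.7   0.   -0. ]
[ 14.6 -35.2 -24.6  -0.7   0.   -0. ]
[ 14.6 -34.9 -25.1  -0.7   0.   -0. ]
[ 14.6 -34.6 -25.5  -0.7   0.   -0. ]
[ 14.6 -34.3 -25.9  -0.7   0.   -0. ]
[ 14.6 -33.9 -26.3  -0.7   0.   -0. ]
[ 14.6 -33.6 -26.8  -0.7   0.   -0. ]
[ 14.6 -33.3 -27.2  -0.7   0.   -0. ]
[ 14.6 -32.9 -27.6  -0.7   0.   -0. ]
```

View pics/cap.png

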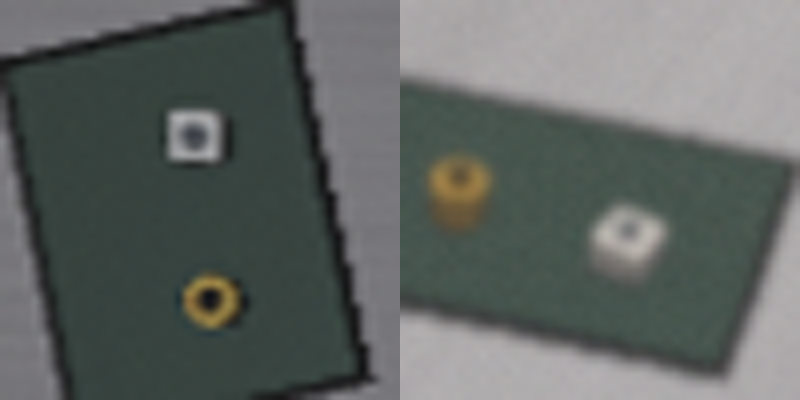

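The crops show the cap (top px ~191,212) aligned nearly with the image axes. The bushing is upright at ~(193,232). I'm moving over the bushing now.

>>> arm_command(
  motion=[
    [60, 5, -36, -24, -0.7, 0, 0],
    [60, 10, -35.5, -24, -0.7, 0, 0],
    [60, 10, -35, -25, -0.7, 0, 0],
    [60, 10, -35, -25, -0.7, 0, 0],
    [60, 15, -34.5, -25.5, -0.7, 0, 0],
  ],
)

```text
clock: 2.48
position: [0.3122, 0.436, 0.3549]
ee_rot: [-1.047, 1.303, 1.048]
force: [1.0, 0.6, -0.1]
width: 0.655
```

>>> arm_command(
  motion=[
    [60, 15, -34.5, -26, -0.7, 0, 0],
    [60, 20, -34, -26, -0.7, 0, 0],
    [60, 20, -33.5, -27, -0.7, 0, 0],
    [60, 20, -33.5, -27, -0.7, 0, 0],
    [60, 20, -33, -27.5, -0.7, 0, 0],
  ],
)

```text
clock: 3.1
position: [0.4519, 0.2726, 0.2594]
ee_rot: [-1.093, 1.278, 1.093]
force: [0.6, 0.1, 0.4]
width: 0.654
```

```bash
python3 -c "
from h import *
plan([.4507,.274,.026],81.1,3)"
```

```text
t 3.1 pos [0.4519 0.2726 0.2594] width 60.0 F [0.6 0.1 0.4]
[24.8  0.5  0.4 -0.   0.   0. ]
[24.8  0.5  0.4 -0.   0.   0. ]
[24.8  0.5  0.4 -0.   0.   0. ]
```

>>> arm_command(
  motion=[
    [60, 35, 1, 1, 0, 0, 0],
    [60, 30, 0, 0, 0, 0, 0],
    [60, 9.5, 0, 0, 0, 0, 0],
    [10, 0, 0, 0, 0, 0, 0],
    [10, 0, 0, 0, 0, 0, 0],
  ],
  newtons=20,
)

```text
clock: 3.72
position: [0.4506, 0.2752, 0.1863]
ee_rot: [-1.093, 1.277, 1.093]
force: [-0.3, 0.1, -0.6]
width: 0.485
```

>>> arm_command(
  motion=[
    [10, 0, 0, 0, 0, 0, 0],
    [10, 0, 0, 0, 0, 0, 0],
  ],
)

```text
clock: 3.98
position: [0.4503, 0.2749, 0.1859]
ee_rot: [-1.093, 1.278, 1.093]
force: [-0.8, 0.5, -0.3]
width: 0.266
```

>>> arm_command(
  motion=[
    [10, 0, 0, 0, 0, 0, 0],
    [10, 0, 0, 0, 0, 0, 0],
    [10, -20, 0, 0, 0, 0, 0],
    [10, -50, 0, 0, 0, 0, 0],
    [10, -50, 0, 0, 0, 0, 0],
  ],
)

```text
clock: 4.6
position: [0.4499, 0.2745, 0.3063]
ee_rot: [-1.093, 1.281, 1.093]
force: [1.0, 1.0, -0.7]
width: 0.23
```

```bash
python3 -c "
from h import *
plan([.6176,.0046,.13],81.1,6)"
```

```text
t 4.6 pos [0.4499 0.2745 0.3063] width 21.1 F [ 1.   1.  -0.7]
[  2.9 -34.6 -40.1  -0.   -0.   -0. ]
[  2.9 -34.6 -40.1  -0.   -0.   -0. ]
[  2.9 -34.6 -40.1  -0.   -0.   -0. ]
[  2.9 -34.6 -40.1  -0.   -0.   -0. ]
[  2.9 -34.6 -40.1  -0.   -0.   -0. ]
[  2.9 -34.6 -40.1  -0.   -0.   -0. ]
```

Holding it (≈21–22 mm). Carry over the tote.

>>> arm_command(
  motion=[
    [10, 0, -26, -30, 0, 0, 0],
    [10, 0, -26, -30, 0, 0, 0],
    [10, 0, -26, -30, 0, 0, 0],
    [10, 0, -26, -30, 0, 0, 0],
    [10, 0, -26, -30, 0, 0, 0],
  ],
)

```text
clock: 5.22
position: [0.5556, 0.1051, 0.3052]
ee_rot: [-1.093, 1.279, 1.093]
force: [-0.3, -0.2, -0.0]
width: 0.232
```

>>> arm_command(
  motion=[
    [10, 0, -26, -30, 0, 0, 0],
    [10, 0, -26, -30, 0, 0, 0],
    [10, 10, -26, -30, 0, 0, 0],
    [10, 0, 0, 0, 0, 0, 0],
  ],
)

```text
clock: 5.72
position: [0.6188, 0.0013, 0.2943]
ee_rot: [-1.09, 1.284, 1.088]
force: [-0.1, 0.9, -0.5]
width: 0.23
```

```bash
python3 - <<'E'
from h import *
plan([.6176,.0046,.030],81.1,1)
g=save('scene','s2.png');cv2.imwrite('pics/s2c.png',cv2.resize(cv2.imread('pics/s2.png')[120:300,220:420],None,fx=3,fy=3,interpolation=cv2.INTER_CUBIC))
for c in('scene','top'):
  for n in('tote','tip_edge','knob'):
    print(c,n,[(round(d['p'],2),np.round(d['point'],4)) for d in pinpoint(c,n)[:2]])
E
```

```text
t 5.725 pos [0.6188 0.0013 0.2943] width 21.1 F [-0.1  0.9 -0.5]
[ 1.053e+02  1.700e+00  3.400e+00 -4.000e-01 -1.000e-01 -0.000e+00]
scene tote [(0.62, array([ 5.801e-01,  8.500e-03, -4.000e-04])), (0.52, array([ 0.66  , -0.0084,  0.0121]))]
scene tip_edge [(0.57, array([ 0.6599, -0.0028,  0.0035]))]
scene knob [(0.92, array([0.4508, 0.0278, 0.0627]))]
top tote [(0.88, array([0.5837, 0.0096, 0.0015]))]
top tip_edge [(0.67, array([ 6.622e-01, -2.000e-04,  1.200e-03]))]
top knob [(0.74, array([0.4505, 0.0302, 0.056 ]))]
```

View pics/s2c.png

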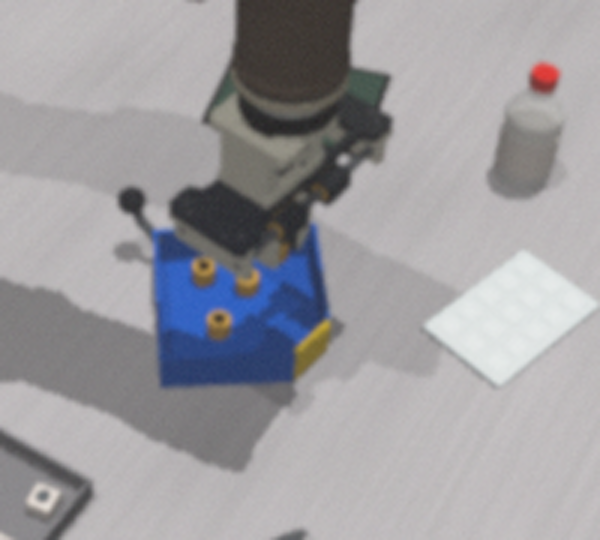

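The crop shows the bushing between the fingers (~285,240), with free floor below it near the yellow corner. Next I lower it and release.

>>> arm_command(
  motion=[
    [10, 50, 1, 2, 0, 0, 0],
    [10, 40, 0, 0, 0, 0, 0],
    [10, 12, 0, 0, 0, 0, 0],
    [10, 4, 0, 0, 0, 0, 0],
    [40, 0, 0, 0, 0, 0, 0],
  ],
)

```text
clock: 6.7
position: [0.6181, 0.0074, 0.1905]
ee_rot: [-1.094, 1.278, 1.092]
force: [0.3, 1.1, -1.1]
width: 0.298
```

>>> arm_command(
  motion=[
    [40, 0, 0, 0, 0, 0, 0],
    [40, -10, 0, 0, 0, 0, 0],
    [40, -50, 0, 0, 0, 0, 0],
    [50, -55, 0, 0, 0, 0, 0],
  ],
)

```text
clock: 7.2
position: [0.6172, 0.0073, 0.3061]
ee_rot: [-1.093, 1.28, 1.093]
force: [0.6, -1.2, 0.7]
width: 0.502
```

```bash
python3 -c "
from h import *
plan([.5187,.2855,.13],88,8)"
```

```text
t 7.2 pos [0.6172 0.0073 0.3061] width 46.0 F [ 0.6 -1.2  0.7]
[ 2.1 17.6 32.4 -0.9 -0.  -0. ]
[ 2.1 17.1 32.7 -0.9 -0.  -0. ]
[ 2.1 16.6 32.9 -0.9 -0.  -0. ]
[ 2.1 16.1 33.2 -0.9 -0.  -0. ]
[ 2.1 15.6 33.4 -0.9 -0.  -0. ]
[ 2.1 15.1 33.7 -0.9 -0.  -0. ]
[ 2.1 14.6 33.9 -0.9 -0.  -0. ]
[ 2.1 14.  34.1 -0.9 -0.  -0. ]
```

>>> arm_command(
  motion=[
    [60, 2, 17.5, 32.5, -0.9, 0, 0],
    [60, 2, 17, 32.5, -0.9, 0, 0],
    [60, 2, 16.5, 33, -0.9, 0, 0],
    [60, 2, 16, 33, -0.9, 0, 0],
    [60, 2, 15.5, 33.5, -0.9, 0, 0],
  ],
)

```text
clock: 7.82
position: [0.5558, 0.1819, 0.2955]
ee_rot: [-1.152, 1.243, 1.151]
force: [-0.5, 0.8, -0.7]
width: 0.656
```

>>> arm_command(
  motion=[
    [60, 2, 15, 33.5, -0.9, 0, 0],
    [60, 2, 14.5, 34, -0.9, 0, 0],
    [60, 2, 14, 34, -0.9, 0, 0],
    [60, 0, 0, 0, 0, 0, 0],
  ],
)

```text
clock: 8.32
position: [0.5175, 0.2885, 0.2892]
ee_rot: [-1.189, 1.219, 1.191]
force: [0.4, -0.4, -0.7]
width: 0.655
```

```bash
python3 -c "
from h import *
plan([.5187,.2855,.0255],88,1)"
```

```text
t 8.325 pos [0.5175 0.2885 0.2892] width 60.1 F [ 0.4 -0.4 -0.7]
[ 1.047e+02 -1.200e+00 -3.200e+00  5.000e-01  1.000e-01  0.000e+00]
```

>>> arm_command(
  motion=[
    [60, 45, -1, -2, 0, 0, 0],
    [60, 45, 0, 0, 0, 0, 0],
    [60, 14, 0, 0, 0, 0, 0],
    [5, 0, 0, 0, 0, 0, 0],
    [5, 0, 0, 0, 0, 0, 0],
  ],
  newtons=15,
)

```text
clock: 8.95
position: [0.5208, 0.2829, 0.1856]
ee_rot: [-1.186, 1.222, 1.185]
force: [0.0, 0.5, -0.3]
width: 0.481
```

>>> arm_command(
  motion=[
    [5, 0, 0, 0, 0, 0, 0],
    [5, 0, 0, 0, 0, 0, 0],
    [5, 0, 0, 0, 0, 0, 0],
    [5, 0, 0, 0, 0, 0, 0],
    [5, -20, 0, 0, 0, 0, 0],
  ],
)

```text
clock: 9.57
position: [0.5194, 0.2826, 0.2033]
ee_rot: [-1.186, 1.226, 1.187]
force: [0.5, -0.0, -0.0]
width: 0.238
```

>>> arm_command(
  motion=[
    [5, -50, 0, 0, 0, 0, 0],
    [5, -50, 0, 0, 0, 0, 0],
  ],
)

```text
clock: 9.82
position: [0.5198, 0.2828, 0.3052]
ee_rot: [-1.186, 1.225, 1.187]
force: [0.2, 0.9, 0.8]
width: 0.239
```

```bash
python3 -c "
from h import *
plan([.477,-.271,.14],88,13)
print([(round(d['p'],2),np.round(d['point'],4)) for n in ('tray','stray_cap_center') for d in (get_image('scene'),pinpoint('scene',n))[1][:2]])"
```

```text
t 9.825 pos [0.5198 0.2828 0.3052] width 22.0 F [0.2 0.9 0.8]
[  0.5   2.  -42.7   0.   -0.   -0. ]
[  0.5   2.  -42.7   0.   -0.   -0. ]
[  0.5   1.9 -42.7   0.   -0.   -0. ]
[  0.5   1.9 -42.7   0.   -0.   -0. ]
[  0.5   1.9 -42.7   0.   -0.   -0. ]
[  0.5   1.9 -42.7   0.   -0.   -0. ]
[  0.5   1.9 -42.7   0.   -0.   -0. ]
[  0.5   1.9 -42.7   0.   -0.   -0. ]
[  0.5   1.9 -42.7   0.   -0.   -0. ]
[  0.5   1.9 -42.7   0.   -0.   -0. ]
[  0.5   1.8 -42.7   0.   -0.   -0. ]
[  0.5   1.8 -42.7   0.   -0.   -0. ]
[  0.5   1.8 -42.7   0.   -0.   -0. ]
[(0.58, array([ 0.5057, -0.2721, -0.001 ])), (0.65, array([0.6173, 0.0091, 0.0043]))]
```

>>> arm_command(
  motion=[
    [5, 0, 2, -43, 0, 0, 0],
    [5, 0, 2, -43, 0, 0, 0],
    [5, 0, 2, -43, 0, 0, 0],
    [5, 0, 2, -43, 0, 0, 0],
    [5, 0, 2, -43, 0, 0, 0],
  ],
)

```text
clock: 10.65
position: [0.5025, 0.0669, 0.3027]
ee_rot: [-1.186, 1.226, 1.188]
force: [0.9, -0.8, 0.1]
width: 0.24
```

>>> arm_command(
  motion=[
    [5, 0, 2, -43, 0, 0, 0],
    [5, 0, 2, -43, 0, 0, 0],
    [5, 0, 2, -43, 0, 0, 0],
    [5, 0, 2, -43, 0, 0, 0],
    [5, 0, 2, -43, 0, 0, 0],
  ],
)

```text
clock: 11.28
position: [0.4859, -0.1474, 0.3027]
ee_rot: [-1.185, 1.225, 1.189]
force: [0.0, 0.3, -0.9]
width: 0.238
```

>>> arm_command(
  motion=[
    [5, 0, 2, -43, 0, 0, 0],
    [5, 0, 2, -43, 0, 0, 0],
    [5, 0, 2, -40, 0, 0, 0],
    [5, 0, 0, 0, 0, 0, 0],
  ],
)

```text
clock: 11.78
position: [0.4752, -0.2753, 0.3026]
ee_rot: [-1.182, 1.229, 1.184]
force: [0.3, 0.6, -0.1]
width: 0.236
```

```bash
python3 -c "
from h import *
plan([.477,-.271,.0255],88,1)"
```

```text
t 11.775 pos [ 0.4752 -0.2753  0.3026] width 21.7 F [ 0.3  0.6 -0.1]
[ 1.181e+02 -2.000e+00  4.500e+00 -1.000e-01 -1.000e-01 -2.000e-01]
```

>>> arm_command(
  motion=[
    [5, 50, -1, 3, 0, 0, 0],
    [5, 45, 0, 0, 0, 0, 0],
    [5, 17, 0, 0, 0, 0, 0],
    [5, 5, 0, 0, 0, 0, 0],
    [36, 0, 0, 0, 0, 0, 0],
  ],
)

```text
clock: 12.4
position: [0.4783, -0.2691, 0.188]
ee_rot: [-1.187, 1.223, 1.186]
force: [0.1, 0.3, 0.0]
width: 0.305
```

>>> arm_command(
  motion=[
    [36, 0, 0, 0, 0, 0, 0],
    [36, -10, 0, 0, 0, 0, 0],
    [40, -50, 0, 0, 0, 0, 0],
    [50, -55, 0, 0, 0, 0, 0],
  ],
)

```text
clock: 12.9
position: [0.4776, -0.269, 0.3043]
ee_rot: [-1.186, 1.224, 1.186]
force: [1.6, -0.2, -0.5]
width: 0.502
```

```bash
python3 - <<'E'
from h import *
plan([.4507,.029,.13],81.1,8)
gs={c:save(c,c+'3.png') for c in('top','scene')}
for c in gs:
  for n in('tote','tip_edge','knob','stray_cap_center','stray_bushing_center'):
    print(c,n,[(round(d['p'],2),np.round(d['point'],4).tolist()) for d in pinpoint(c,n)[:3]])
E
```

```text
t 12.9 pos [ 0.4776 -0.269   0.3043] width 46.1 F [ 1.6 -0.2 -0.5]
[ 1.9  4.5 37.1  0.9  0.  -0. ]
[ 1.9  5.1 37.   0.9  0.  -0. ]
[ 1.9  5.7 37.   0.9  0.  -0. ]
[ 1.9  6.2 36.9  0.9  0.  -0. ]
[ 1.9  6.8 36.8  0.9  0.  -0. ]
[ 1.9  7.4 36.7  0.9  0.  -0. ]
[ 1.9  8.  36.5  0.9  0.  -0. ]
[ 1.9  8.5 36.4  0.9  0.  -0. ]
top tote [(0.9, [0.5823, 0.0086, -0.0015]), (0.48, [0.789, 0.1363, -0.0004])]
top tip_edge [(0.44, [0.5845, 0.0057, 0.0162])]
top knob [(0.63, [0.4498, 0.0311, 0.0565]), (0.23, [0.6195, 0.0098, 0.0055])]
top stray_cap_center []
top stray_bushing_center [(0.59, [0.6197, 0.0064, 0.0129])]
scene tote [(0.73, [0.578, 0.0103, 0.0023]), (0.72, [0.7547, -0.1917, -0.0005]), (0.54, [0.5718, -0.0168, 0.0145])]
scene tip_edge [(0.78, [0.6597, -0.0045, 0.0022])]
scene knob [(0.65, [0.4523, 0.0286, 0.0645])]
scene stray_cap_center [(0.63, [0.5289, 0.0192, 0.0038]), (0.58, [0.4755, -0.2673, 0.0113])]
scene stray_bushing_center [(0.41, [0.6176, 0.008, 0.0119])]
```

View pics/scene3.png

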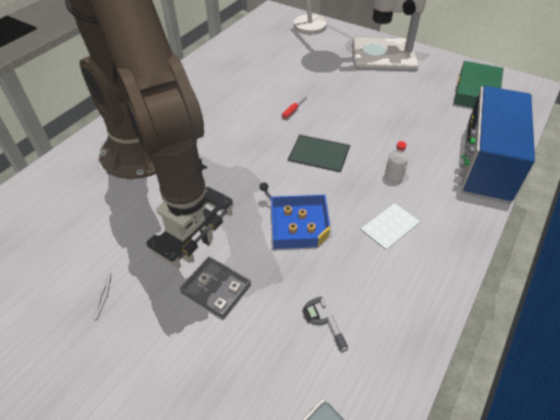

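The bushing (311,227) is upright in the tote and the cap (204,279) is in the tray's free half. The pad (319,153) is empty. Now to the knob.

>>> arm_command(
  motion=[
    [70, 2, 4.5, 37, 0.9, 0, 0],
    [70, 2, 5, 37, 0.9, 0, 0],
    [70, 2, 5.5, 37, 0.9, 0, 0],
    [70, 2, 6, 37, 0.9, 0, 0],
    [70, 2, 7, 37, 0.9, 0, 0],
  ],
)

```text
clock: 14.12
position: [0.4613, -0.0815, 0.2919]
ee_rot: [-1.127, 1.26, 1.128]
force: [-0.2, -0.2, -0.0]
width: 0.764
```

>>> arm_command(
  motion=[
    [70, 2, 7.5, 36.5, 0.9, 0, 0],
    [70, 2, 8, 36.5, 0.9, 0, 0],
    [70, 2, 8.5, 36.5, 0.9, 0, 0],
    [70, 0, 0, 0, 0, 0, 0],
  ],
)

```text
clock: 14.62
position: [0.4511, 0.0318, 0.2859]
ee_rot: [-1.096, 1.277, 1.098]
force: [-0.1, -0.2, -0.2]
width: 0.766
```

```bash
python3 -c "
from h import *
plan([.451,.0295,.060],81.1,1)"
```

```text
t 14.625 pos [0.4511 0.0318 0.2859] width 70.3 F [-0.1 -0.2 -0.2]
[66.8 -0.3 -2.3  0.2  0.  -0.1]
```

>>> arm_command(
  motion=[
    [70, 35, 0, -2, 0, 0, 0],
    [70, 32, 0, 0, 0, 0, 0],
    [40, 0, 0, 0, 0, 0, 0],
    [40, 0, 0, 0, 0, 0, 0],
    [40, 0, 0, 0, 0, 0, 0],
  ],
  newtons=25,
)

```text
clock: 15.25
position: [0.4516, 0.0269, 0.2203]
ee_rot: [-1.093, 1.278, 1.092]
force: [-0.1, 0.9, -0.1]
width: 0.486
```

>>> arm_command(
  motion=[
    [10, 0, 0, 0, 0, 0, 0],
    [10, 0, 0, 0, 0, 0, 0],
    [10, 0, 0, 0, 0, 0, 0],
    [10, 0, 0, 0, 0, 0, 0],
    [10, 0, 0, 0, 0, 0, 0],
  ],
)

```text
clock: 15.88
position: [0.4513, 0.0274, 0.2198]
ee_rot: [-1.093, 1.278, 1.093]
force: [-1.1, 2.4, 7.8]
width: 0.266
```

```bash
python3 - <<'E'
from h import *
plan([.451,.0295,.060],81.1,1)
g=save('scene','s4.png');cv2.imwrite('pics/s4c.png',cv2.resize(cv2.imread('pics/s4.png')[130:280,220:400],None,fx=3,fy=3,interpolation=cv2.INTER_CUBIC))
# arc steps, tool kept pointing down: (up, forward) per 2 deg of tilt
a=np.arctan2(60,214); r=np.hypot(60,214)
for i in range(0,36,2): print(i, np.round([r*(np.sin(a+np.radians(i+2))-np.sin(a+np.radians(i))), r*(np.cos(a+np.radians(i))-np.cos(a+np.radians(i+2)))],1),end=';')
E
```

```text
t 15.875 pos [0.4513 0.0274 0.2198] width 24.4 F [-1.1  2.4  7.8]
[ 0.8  0.7  2.  -0.1  0.   0.1]
0 [7.4 2.2];2 [7.3 2.5];4 [7.3 2.7];6 [7.2 3. ];8 [7.1 3.2];10 [6.9 3.5];12 [6.8 3.7];14 [6.7 4. ];16 [6.5 4.2];18 [6.4 4.4];20 [6.2 4.6];22 [6.1 4.8];24 [5.9 5.1];26 [5.7 5.3];28 [5.5 5.5];30 [5.3 5.6];32 [5.1 5.8];34 [4.9 6. ];
```

View pics/s4c.png

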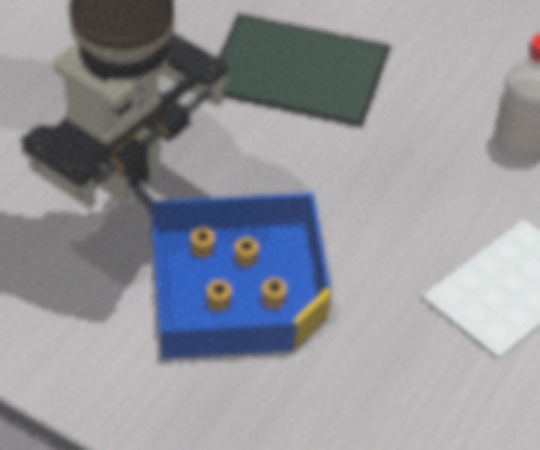

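The fingers hold the knob and the tote has not moved: the four bushings are upright at crop (202,240), (246,249), (218,294) and (273,291). Start the tilt gently.

>>> arm_command(
  motion=[
    [10, -3.7, -1.1, 0, 0, 0, 0],
    [10, -3.7, -1.1, 0, 0, 0, 0],
    [10, -3.7, -1.2, 0, 0, 0, 0],
    [10, -3.6, -1.3, 0, 0, 0, 0],
    [10, -3.6, -1.3, 0, 0, 0, 0],
  ],
  newtons=35,
)

```text
clock: 16.55
position: [0.457, 0.0261, 0.2377]
ee_rot: [-1.093, 1.279, 1.093]
force: [1.3, 0.4, -4.4]
width: 0.263
```

>>> arm_command(
  motion=[
    [10, -5.4, -2.1, 0, 0, 0, 0],
    [10, -5.4, -2.2, 0, 0, 0, 0],
    [10, -5.3, -2.4, 0, 0, 0, 0],
    [10, -5.3, -2.5, 0, 0, 0, 0],
    [10, -5.2, -2.6, 0, 0, 0, 0],
  ],
)

```text
clock: 17.18
position: [0.4687, 0.0242, 0.2645]
ee_rot: [-1.093, 1.279, 1.093]
force: [1.5, -0.1, -5.4]
width: 0.266
```

>>> arm_command(
  motion=[
    [10, -5.1, -2.8, 0, 0, 0, 0],
    [10, -5.1, -2.9, 0, 0, 0, 0],
    [10, -5.0, -3.0, 0, 0, 0, 0],
    [10, -5.0, -3.1, 0, 0, 0, 0],
    [10, -4.9, -3.2, 0, 0, 0, 0],
  ],
)

```text
clock: 17.8
position: [0.4837, 0.0219, 0.2895]
ee_rot: [-1.093, 1.279, 1.093]
force: [1.4, 0.1, -4.9]
width: 0.259
```

```bash
python3 - <<'E'
from h import *
s=arm.observe(); print(s['clock'],s['position'],s['force'],s['width'])
a=np.arctan2(60,214)
print('tilt from dz', np.degrees(np.arcsin((s['position'][2]-.2198+.060)/np.hypot(60,214))-a))
g=save('scene','s5.png');cv2.imwrite('pics/s5c.png',cv2.resize(cv2.imread('pics/s5.png')[130:280,220:400],None,fx=3,fy=3,interpolation=cv2.INTER_CUBIC))
E
```

```text
17.8 [0.48368182 0.02190329 0.28954601] [ 1.37506524  0.08017723 -4.90030418] 0.2585926112104626
tilt from dz -15.628658298023613
```

View pics/s5c.png

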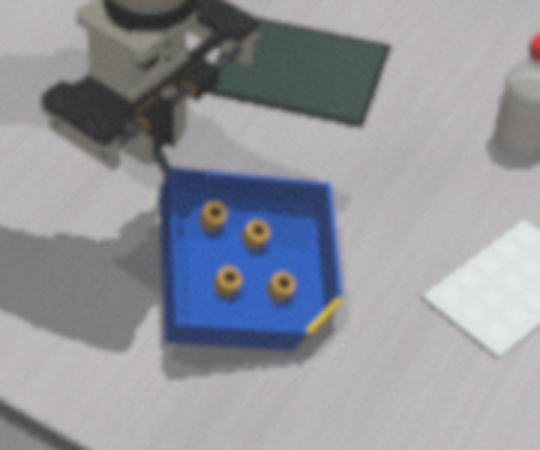

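The tote is at about 20° (my printed tilt had a unit slip; 69.7 mm rise ⇒ 20°). The bushings have not slid noticeably yet. Continuing to 30°.

>>> arm_command(
  motion=[
    [10, -3.1, -2.3, 0, 0, 0, 0],
    [10, -3.1, -2.3, 0, 0, 0, 0],
    [10, -3.1, -2.4, 0, 0, 0, 0],
    [10, -3.0, -2.4, 0, 0, 0, 0],
    [10, -3.0, -2.5, 0, 0, 0, 0],
  ],
)

```text
clock: 18.48
position: [0.4954, 0.02, 0.3047]
ee_rot: [-1.093, 1.279, 1.093]
force: [0.6, 0.4, -3.9]
width: 0.262
```

>>> arm_command(
  motion=[
    [10, -2.9, -2.6, 0, 0, 0, 0],
    [10, -2.9, -2.6, 0, 0, 0, 0],
    [10, -2.9, -2.7, 0, 0, 0, 0],
    [10, -2.8, -2.7, 0, 0, 0, 0],
    [10, -2.7, -2.7, 0, 0, 0, 0],
  ],
)

```text
clock: 19.1
position: [0.5085, 0.018, 0.3189]
ee_rot: [-1.093, 1.279, 1.093]
force: [1.0, -0.5, -4.3]
width: 0.265
```

>>> arm_command(
  motion=[
    [10, 0, 0, 0, 0, 0, 0],
    [10, 0, 0, 0, 0, 0, 0],
    [10, 0, 0, 0, 0, 0, 0],
    [10, 0, 0, 0, 0, 0, 0],
  ],
)

```text
clock: 19.6
position: [0.5083, 0.018, 0.3187]
ee_rot: [-1.093, 1.279, 1.093]
force: [-0.0, -0.3, -5.0]
width: 0.263
```

```bash
cat >> h.py <<'E'
def check(k):
    s=arm.observe(); print(s['clock'],s['position'].round(4),s['force'].round(1),round(s['width'],3))
    print('tilt',np.degrees(np.arcsin((s['position'][2]-.2198+.060)/.22225)-np.arctan2(60,214)))
    crops=[]
    for c,r,q in(('scene',130,230),('top',155,215)):
        g=save(c,f'{c}{k}.png'); crops.append(cv2.resize(cv2.imread(f'pics/{c}{k}.png')[r:r+140 if c=='scene' else r+90,q:q+140 if c=='scene' else q+90],(400,400),interpolation=cv2.INTER_CUBIC))
        for n in('tip_edge','corner','knob','bushing1_center'): print(c,n,[(round(d['p'],2),np.round(d['point'],4).tolist()) for d in pinpoint(c,n)[:5]])
        R_=R.from_rotvec(g['rotation']); z=g['range_z']; v,u=np.mgrid[:z.shape[0],:z.shape[1]]
        P=R_.apply((np.linalg.inv(g['K'])@np.stack([u*z,v*z,z]).reshape(3,-1)).T)+g['origin']
        f=g['frame'].reshape(-1,3).astype(int); near=(abs(P[:,0]-.56)<.16)&(abs(P[:,1])<.15)&(z.ravel()>0)
        blue=near&(f[:,2]>f[:,0]+60); br=near&(f[:,0]>f[:,2]+50)
        print(c,'orange/yellow px',br.sum(), 'blue',blue.sum())
        if br.sum()>5:
            m=br.reshape(z.shape).astype('uint8'); nl,l,st,ce=cv2.connectedComponentsWithStats(m)
            for i in range(1,nl):
                if st[i,4]>4: print('  blob',st[i,4],ce[i].round(1),np.median(P[l.ravel()==i],0).round(3))
    cv2.imwrite(f'pics/c{k}.png',np.hstack(crops))
E
python3 -c "
from h import *
check(6)"
```

```text
19.6 [0.5083 0.018  0.3187] [-0.  -0.3 -5. ] 0.263
tilt 29.96200558026712
scene tip_edge [(0.85, [0.6613, -0.0042, 0.0019]), (0.52, [0.6451, 0.0224, 0.0161])]
scene corner [(0.63, [0.6609, -0.0094, 0.0111]), (0.51, [0.6593, -0.0002, -0.0001])]
scene knob [(0.55, [0.5098, 0.017, 0.1634]), (0.55, [0.5065, -0.2687, 0.0033]), (0.54, [0.6515, 0.025, 0.0206]), (0.45, [0.6505, 0.0032, 0.0074])]
scene bushing1_center [(0.7, [0.3002, 0.449, -0.0026]), (0.38, [0.64, 0.0055, 0.0331])]
scene orange/yellow px 211 blue 2380
  blob 211 [323.7 232.5] [0.657 0.    0.03 ]
top tip_edge [(0.71, [0.6612, -0.0015, -0.0031]), (0.22, [0.65, -0.0259, 0.0156])]
top corner [(0.72, [0.6514, 0.0016, 0.0102]), (0.57, [0.6596, -0.0043, 0.0105])]
top knob []
top bushing1_center []
top orange/yellow px 131 blue 484
  blob 131 [276.1 171.5] [0.666 0.001 0.03 ]
```

View pics/c6.png

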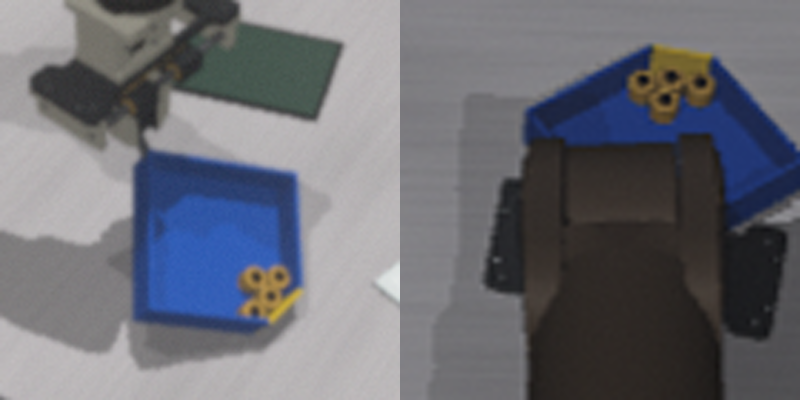

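All four bushings sit together against the yellow wall in both views (left crop ~(265,290), right ~(670,90)). The tip edge is unmoved and the tilt is 30°. I'll hold briefly, recheck and hand in.

>>> arm_command(
  motion=[
    [10, 0, 0, 0, 0, 0, 0],
    [10, 0, 0, 0, 0, 0, 0],
    [10, 0, 0, 0, 0, 0, 0],
    [10, 0, 0, 0, 0, 0, 0],
    [10, 0, 0, 0, 0, 0, 0],
  ],
)

```text
clock: 20.72
position: [0.5084, 0.018, 0.3187]
ee_rot: [-1.093, 1.279, 1.093]
force: [-0.0, 0.7, -3.7]
width: 0.263
```

```bash
python3 - <<'E'
from h import *
check(7)
for c in('scene','top'):
    d=cv2.absdiff(cv2.imread(f'pics/{c}6.png'),cv2.imread(f'pics/{c}7.png')); print(c,'max change',d.max(), (d.max(2)>40).sum())
for n in('bottle','micrometer','blister','screwdriver','tweezers','tray'): print(n,[np.round(d['point'],3).tolist() for d in pinpoint('scene',n)[:1]])
arm.sign_off()
E
```

```text
20.725 [0.5084 0.018  0.3187] [-0.   0.7 -3.7] 0.263
tilt 29.98257154474826
scene tip_edge [(0.73, [0.6609, -0.0034, 0.0053]), (0.45, [0.4747, -0.2699, 0.0024]), (0.44, [0.303, 0.4481, -0.0026])]
scene corner [(0.96, [0.663, -0.0088, 0.014])]
scene knob [(0.55, [0.5113, 0.0171, 0.1618])]
scene bushing1_center [(0.57, [0.6374, 0.003, 0.033]), (0.4, [0.6506, 0.0035, 0.0107])]
scene orange/yellow px 211 blue 2383
  blob 211 [323.6 232.4] [0.657 0.    0.03 ]
top tip_edge []
top corner [(0.93, [0.6596, -0.0067, 0.0098])]
top knob []
top bushing1_center [(0.54, [0.6349, 0.0005, 0.0277])]
top orange/yellow px 130 blue 483
  blob 130 [276.2 171.3] [0.666 0.001 0.03 ]
scene max change 21 0
top max change 25 0
bottle [[0.723, 0.315, 0.004]]
micrometer [[0.754, -0.192, -0.002]]
blister [[0.79, 0.133, 0.0]]
screwdriver [[0.302, 0.448, -0.001]]
tweezers [[0.295, -0.432, 0.001]]
tray [[0.506, -0.27, -0.001]]
the job is handed in; nothing more can be done
```

The job is done and handed in at about 21 s of the 58 s allowed. The stray bushing is in the tote, the stray cap is in the free half of the tray, and the pad is clear. The tote is held by its knob, tipped about 30° on the edge under the yellow corner.

- **Bushings:** all four lie together against the yellow wall in both camera views. The last two picture pairs, about 1 s apart, showed no change beyond noise.
- **Tip edge:** the last scene-camera detection put it within about 5 mm of where it started.
- **Bystanders:** the networks found all five within about 4 mm of their starting places.
- **Checks that failed or disagreed:**
  - The top-camera network missed the knob in both final checks, where the arm covers it, and the tip edge in the last one.
  - A few low-confidence detections were wrong and I ignored them.
  - The 20° tilt printed mid-way had a unit error; I corrected it by hand.
  - The gripper reads about 24 mm on the 26 mm knob, but it did not slip during the lift.

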